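# Wind the press pad off a board sample and rack the sample

## Robot

A 6-joint arm with a two-finger parallel gripper is mounted at the origin on the work surface. World frame = base frame: x ahead of the robot, y to its left, z up, the work surface at z = 0. Lengths are in mm, angles in rad, forces in N, time in s.
With the tool pointing down it reaches from about 275 to 825 mm from the base axis. Payload 5.2 kg.
Tool frame: the origin (TCP) lies at the centre of the arm's flange, where the gripper is bolted on; the fingertips stand 186 mm ahead of it and the grasp point (between the pads) lies 167 mm ahead of it; z points along the fingers, y is the direction in which the jaws open and shut (so a half turn about z gives the same grasp; the last joint's range is limited). The gripper opens to 93 mm and grips with 3 to 60 N. Pads are 15 mm wide; open, the fingers measure 128 mm over their backs; the gripper's body (75 mm by 188 mm) begins 65 mm behind the grasp point.
Start: joints at [-1.381, 0.259, 1.535, -0, 1.348, -0.203], TCP at [210.548, -508.11, 404.753] pointing down, gripper open.
Joint ranges: [-3.14, 3.14], [-0.91, 2.08], [0.19, 2.58], [-1.22, 4.36], [0.22, 2.71], [-3.12, 3.12]. Speed limits (rad/s): [2.57, 2.57, 3.14, 3.14, 3.14, 3.14].

## Interface

Orientations are given as a unit quaternion [w, x, y, z].
In Python, from plant import robot gives the robot as it stands. The module is installed in compiled form; this text tells all that it offers.
- The arm moves only by the tool jog_arm, never from a script. Its argument "plan" is a list that holds one entry, the list of rows, each a list of 7 numbers: the shift along the tool's x, y, z in m, then the turn, a rotation vector about the tool's x, y, z in degrees, then the closure in counts, from 0 (fully open) to 255 (shut). In form: [[[dx, dy, dz, rx, ry, rz, grip], ...]]. A call has 1 to 10 rows; each row is the pose to reach, as a shift and turn from the pose measured when the call began, along the tool's axes at that moment; what a row does not reach only later rows make up. A row lasts 1/8 s, in which the tool goes at most 62.5 mm and 10.7 degrees, less where a joint would pass 70% of its speed; a pose out of reach is approached as far as the arm can. A call with a gripper value outside its range is refused whole. The fingers move at their own pace and stop on an object; "grip_force" is the grip in N (left out, the last holds). Time passes only in rows, so rows that repeat a pose let the fingers close. It gives the time, the measured TCP pose, the force and the opening at its end, in the units of the state.
- robot.get_state(): the state, without advancing time (a new reading comes with each control period).
- robot.grab_frame(name): name is "scene" or "top"; returns a dict with "img" (480x640x3 uint8, red, green, blue), "range_z" (480x640 float32, mm along the optical axis (not along the pixel's ray), 0 where there is no reading), "vfov" (degrees; the focal length in pixels is half the picture's height over the tangent of half this angle, whatever the lens; pixels are square), "cx", "cy" (the principal point, pixels), "position" and "attitude" of the camera in the world. Camera axes: x right, y up, looking along -z (the intrinsics and any distortion apply to the point x, -y, -z); pixel columns grow to the right and rows downward; lengths in mm; the calibration is good to about 2 mm. A picture is of the moment at which its call begins.
- robot.finish_job(): hands the job in, once; it reports no verdict.
The state is a dict: "t": time; "joint_pos": joint angles; "dq": joint speeds; "effort": joint torques, N m; "position": TCP position; "ee_rot": TCP orientation; "contact_force": force on the tool from outside, world axes, zero at the start; "moment": the same for the moment, N m; "grip_width": finger opening in mm.
Only numpy, scipy, OpenCV 4.12 (cv2) and the standard library are available. Lean on these libraries where they do the work, as an engineer would, in place of code of your own. Each camera call takes 0.05 s, during which the arm holds its last target.

## Task

The grey sample bar is clamped under the pad of the bench press. Gently turn the handwheel counter-clockwise by its upright knob until the drag suddenly falls away and the pad is off the bar, going no more than about half a turn further; then draw the loose bar out endways by its free end and lay it flat across the two battens of the wooden rack, centred and along the rack's length. Never drag the bar while the pad still presses on it, and leave the other things on the table alone.

Things in the scene. Friction and masses are not known exactly. Their poses are not given: they have to be found in the camera images.
- machine: White press, fixed. Origin: underside centre, on the wheel axis. Bed 200 mm (x), y -85 to +70, its top at z 60. Bar lies along y between 8 mm high guides 43.4 mm apart, centred on x=0. Bridge 196 mm (x) by 50 (y), z 122 to 150, on columns at x -78 and +78. The bar's free end points to -y: draw it 85 mm or more that way before lifting, to clear pad and bridge.
- crank (a joint): Angle of the black handwheel (107 mm across), rad, counter-clockwise from above; at 0 the knob is at the machine's +x side. Each turn raises wheel, knob and pad holder 4 mm. Drags 7 to 15 N at the knob while the pad presses, about 1 N once free; stays where left. Turns needed are unknown beforehand: about 0.5 to 2.6.
- knob: Upright black knob on the handwheel, 25 mm in diameter, 48 mm tall, spinning freely about its own vertical axis, so it can be held from above without turning the hand. Origin: centre of its underside, 60 mm from the wheel's axis; wheel and spoke lie level with it or lower. A grip of 20 to 35 N holds; grip and push on it must not exceed 100 N in all (both fingers added).
- pad: Round rubber pad under the screw, 38 mm in diameter, turning with the wheel. Origin: centre of its underside, on the wheel's axis. Sprung (34 to 38 N), it stays down on the bar, 72 mm above the machine's origin, while the wheel winds its holder up; with its spring travel used up it suddenly lifts, then rises 4 mm a turn.
- bar: Grey rigid board sample, 40 mm wide (x), 215 mm long (y), 12 mm thick, 0.14 kg. Origin: centre of its underside. At the start it lies on the bed along the machine's y axis, its -y end sticking out about 75 mm past the bed with nothing beneath it.
- rack: Wooden rack lying on the table: base board 150 (x) by 260 mm (y), 10 mm thick, with two battens across it (130 mm in x, 16 mm wide, centred at y = -35 and +35 mm), their tops 30 mm above the origin. Origin: centre of its underside. The bar belongs on both battens, along y, either way round.
- screwdriver: Screwdriver lying on the table, a bystander. Origin: middle of its underside.
- cleaner: White bottle, 60 mm in diameter, 170 mm tall, a bystander. Origin: underside centre.
- mug: White mug, 76 mm in diameter, 90 mm tall, a bystander. Origin: underside centre.
- offcut: White plastic offcut, 70 x 50 x 30 mm, a bystander. Origin: underside centre.
- sample: Flat blue plastic sample, 100 x 75 x 8 mm, a bystander. Origin: underside centre.
- brush: Hand brush lying on the table, a bystander. Origin: middle of its underside.
- collar: Steel ring, 44 mm across, 16 mm high, a bystander. Origin: underside centre.
Not all that is in view belongs to the job. There is more than one size of the bar; the job needs the largest.

How it is judged (in metres and radians):
On the way:
1. the pad is off the bar, the bar still in place (contact force between pad and bar below 0.3 N and z of pad in the frame of machine above 0.0719 m and distance of bar from where it was at the start of the episode below 0.012 m), for 0.2 s.
At the end, for the whole second after the job is handed in: The bar lies still and flat on both battens of the rack, its centre within 30 mm of the rack's centre both ways and its length within 0.2 rad of the rack's; the pad is left off it, less than 3 mm (about three quarters of a turn) above where the bar's top face was (z of bar in the frame of rack between 0.027 and 0.033 m and x of bar in the frame of rack between -0.03 and 0.03 m and y of bar in the frame of rack between -0.03 and 0.03 m and angle between the y axis of bar and the y axis of rack, either way round below 0.2 rad and angle between bar's own z axis and vertical below 0.06 rad and linear speed of bar below 0.01 m/s and z of pad in the frame of machine between 0.0719 and 0.0751 m); the robot touches nothing.
It fails at once if the bar is moved more than 12 mm while the pad presses on it (contact force between pad and bar above 3 N and distance of bar from where it was at the start of the episode above 0.012 m).
It fails at once if the pad is wound up more than 3 mm (about three quarters of a turn) past the point where it comes free (z of pad in the frame of machine above 0.0751 m).
It fails at once if the knob is squeezed or forced with more than 100 N in all (contact force between the fingers and knob above 100 N).
It fails at once if another thing on the table is moved more than 30 mm (distance of any of screwdriver, cleaner, mug, offcut, sample, brush, collar from where it was at the start of the episode above 0.03 m).
It also fails if it takes over 72 s, if anything falls off the work surface, if the arm or the gripper's body presses on something with over 40 N, if the wrist force passes 120 N, or if a joint passes its speed limit or range.

## Working session

There is one attempt and no reset: what is moved stays moved. The work goes in short steps, Python scripts to look and compute and a tool call to move; the robot and the scene stay as the last step left them, time stands still between calls to the robot, and variables do not carry over. Pictures are saved under pics/ and viewed, and the job is handed in when it is done.

Besides the shell and the picture viewer there is one more tool, called by a JSON object that holds its "fn" and its "kwargs", one argument or row to a line. jog_arm: Moves the arm, as the interface text tells. Its arguments: {"type":"object","properties":{"plan":{"type":"array","items":{"type":"array","items":{"type":"array","items":{"type":"number"}}}},"grip_force":{"type":"number"}},"required":["plan"]}

```bash
mkdir -p pics; cat > h.py <<'E'
import numpy as np, cv2, json
from plant import robot
from scipy.spatial.transform import Rotation as R
def grab(n,fn=None):
    f=robot.grab_frame(n)
    np.savez('last_'+n+'.npz',**{k:np.array(v) for k,v in f.items()})
    if fn: cv2.imwrite('pics/'+fn,cv2.cvtColor(f['img'],cv2.COLOR_RGB2BGR))
    return f
def load(n):
    d=np.load('last_'+n+'.npz',allow_pickle=True); return {k:(d[k].item() if d[k].ndim==0 else d[k]) for k in d.files}
E
python3 - <<'E'
from h import *
for n in ('scene','top'):
    f=grab(n,n+'0.png'); print(n,{k:v for k,v in f.items() if k not in('img','range_z')},f['range_z'].min(),f['range_z'].max(),(f['range_z']==0).mean())
print(robot.get_state())
E
```

```text
scene {'vfov': 43.7810397617085, 'cx': 317.59426847187444, 'cy': 239.135538810909, 'position': array([1279.29948973,  953.38023633, 1191.70980832]), 'attitude': array([0.30250937, 0.13259493, 0.39453068, 0.85746849])} 0.0 3999.6133 0.010445963541666667
top {'vfov': 42.8619038717921, 'cx': 317.95038125869485, 'cy': 250.6908403238019, 'position': array([ 278.42842551,  -39.95077547, 1593.99427915]), 'attitude': array([ 0.70657442,  0.04862888, -0.06087986, -0.70333595])} 0.0 2580.216 0.004137369791666666
{'t': 0.1, 'joint_pos': array([-1.38083813e+00,  2.59303609e-01,  1.53596627e+00, -3.08989648e-05,
        1.34800491e+00, -2.02814476e-01]), 'dq': array([ 0.00062931, -0.00115714, -0.00268035,  0.00044791, -0.00204469,
        0.00011569]), 'effort': array([ 2.24263560e-03, -4.38212872e+01, -2.84642458e+01,  7.19454372e-02,
        3.61671508e-02, -5.41817496e-05]), 'position': array([ 210.48657309, -507.92769661,  403.98551574]), 'ee_rot': array([-8.41149159e-04,  9.80777085e-01,  1.95129704e-01, -9.65797861e-06]), 'contact_force': array([-0.25889958, -0.7806758 ,  0.03520852]), 'moment': array([ 0.04554862, -0.04894803, -0.00134755]), 'grip_width': 92.69324461612719}
```

View pics/scene0.png

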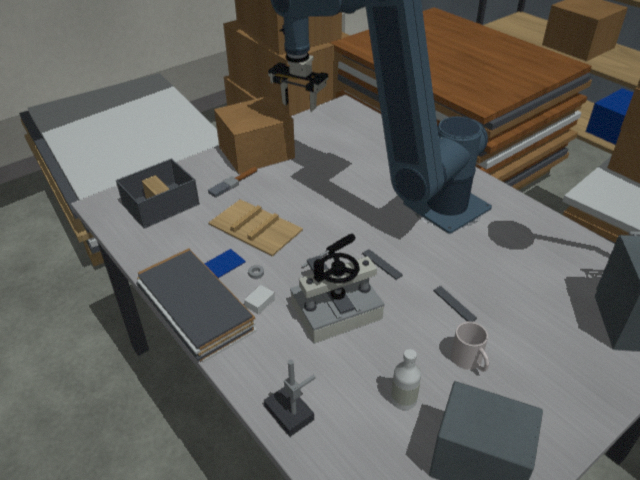

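View pics/top0.png

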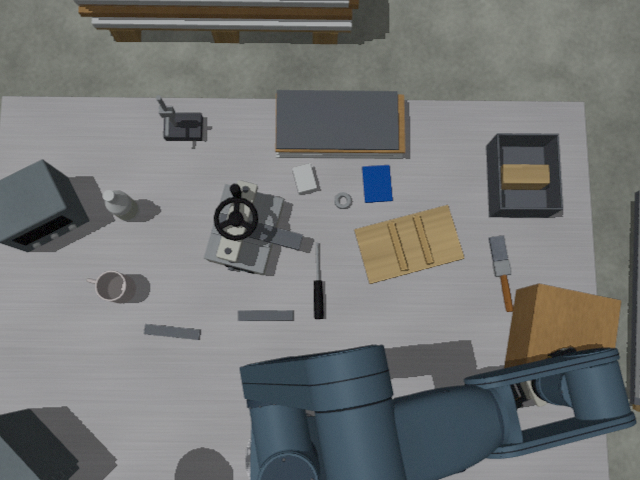

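```bash
cat >> h.py <<'E'
def cloud(f):
    d=f['range_z'].astype(float); h,w=d.shape; fl=h/2/np.tan(np.radians(f['vfov'])/2)
    u,v=np.meshgrid(np.arange(w),np.arange(h))
    q=f['attitude']; Rm=R.from_quat([q[1],q[2],q[3],q[0]]).as_matrix()
    p=np.stack([(u-f['cx'])/fl*d,-(v-f['cy'])/fl*d,-d],-1)@Rm.T+f['position']
    p[d==0]=np.nan
    return p
def ray(f,u,v,z):
    h=480; fl=h/2/np.tan(np.radians(f['vfov'])/2); q=f['attitude']; Rm=R.from_quat([q[1],q[2],q[3],q[0]]).as_matrix()
    d=Rm@np.array([(u-f['cx'])/fl,-(v-f['cy'])/fl,-1.]); return f['position']+d*(z-f['position'][2])/d[2]
def proj(f,P):
    h=480; fl=h/2/np.tan(np.radians(f['vfov'])/2); q=f['attitude']; Rm=R.from_quat([q[1],q[2],q[3],q[0]]).as_matrix()
    c=(np.asarray(P,float)-f['position'])@Rm
    return np.stack([f['cx']+fl*c[...,0]/-c[...,2], f['cy']-fl*c[...,1]/-c[...,2]],-1)
E
python3 - <<'E'
from h import *
f=load('top'); P=cloud(f); np.set_printoptions(precision=1,suppress=True)
for n,(u,v) in dict(tab1=(150,250),tab2=(450,320),tab3=(400,300),wheel=(236,217),knob=(236,190),bar=(298,241),rackL=(370,260),bat=(399,245),rackR=(455,240),mug=(112,287),bot=(118,205),decoy=(265,315),sd=(318,300)).items(): print(n,P[v,u])
g=load('scene');Q=cloud(g)
for n,(u,v) in dict(tab1=(180,350),tab2=(420,300),wheel=(336,268)).items(): print(n,Q[v,u])
crop=f['img'][160:300,180:480]; cv2.imwrite('pics/crop_top.png',cv2.resize(crop[:,:,::-1],None,fx=2.6,fy=2.6,interpolation=cv2.INTER_CUBIC))
crop=g['img'][200:360,200:420]; cv2.imwrite('pics/crop_sc.png',cv2.resize(crop[:,:,::-1],None,fx=3.5,fy=3.5,interpolation=cv2.INTER_CUBIC))
E
```

```text
tab1 [526.6 373.6   1.2]
tab2 [ 347.  -411.3    1.3]
tab3 [ 399.1 -283.1   -7. ]
wheel [578.2 128.9 182.2]
knob [634.1 126.1 218.5]
bar [540.3 -15.6  75.2]
rackL [ 501.8 -203.3   12.9]
bat [ 538.7 -277.    32.5]
rackR [ 558.  -430.5    3.4]
mug [428.5 466.5   4.1]
bot [617.  422.7 130.5]
decoy [357.8  69.1   5.8]
sd [395.7 -67.4  25.3]
tab1 [ 764.6 -636.9 -756.1]
tab2 [369.9 239.5  -2.4]
wheel [587.7 140.3 176.1]
```

View pics/crop_top.png

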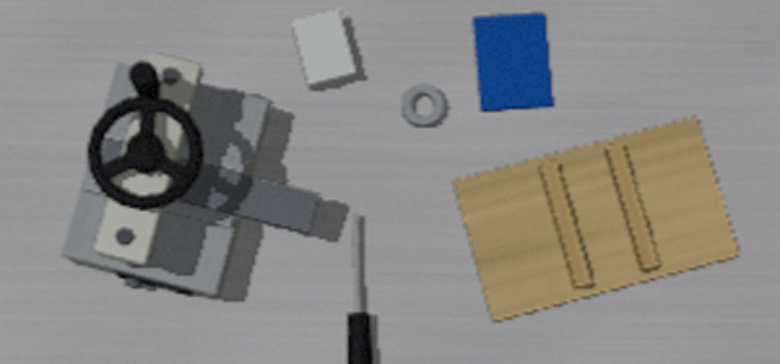

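View pics/crop_sc.png

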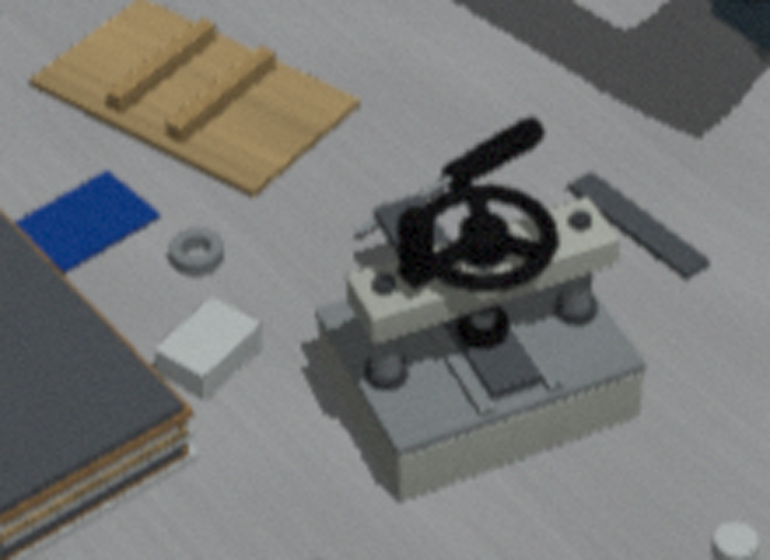

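```bash
python3 - <<'E'
from h import *
np.set_printoptions(precision=1,suppress=True)
f=load('top');P=cloud(f);im=f['img'];hsv=cv2.cvtColor(im,cv2.COLOR_RGB2HSV)
# rack
m=cv2.inRange(hsv,(10,60,60),(30,255,255));m[:195]=0;m[290:]=0;m[:,:340]=0;m[:,475:]=0
cs,_=cv2.findContours(m,0,1);c=max(cs,key=cv2.contourArea)
pts=np.array([ray(f,u,v,10)[:2] for u,v in c[:,0]],np.float32)
r=cv2.minAreaRect(pts);print('rack',r,cv2.boxPoints(r))
g=load('scene');Q=cloud(g);hs=cv2.cvtColor(g['img'],cv2.COLOR_RGB2HSV)
m=cv2.inRange(hs,(10,60,60),(30,255,255));m[:195]=0;m[260:]=0;m[:,:200]=0;m[:,310:]=0
cs,_=cv2.findContours(m,0,1);c=max(cs,key=cv2.contourArea)
pts=np.array([ray(g,u,v,10)[:2] for u,v in c[:,0]],np.float32)
r=cv2.minAreaRect(pts);print('rack scene',r)
# wheel: dark
for n,F,(u0,u1,v0,v1) in (('top',f,(205,265,175,250)),('scene',g,(305,365,230,295))):
    m=cv2.inRange(F['img'],(0,0,0),(45,45,45)); mm=np.zeros_like(m); mm[v0:v1,u0:u1]=m[v0:v1,u0:u1]
    cv2.imwrite(f'pics/m_{n}.png',cv2.resize(mm[v0-10:v1+10,u0-10:u1+10],None,fx=6,fy=6,interpolation=0))
# bridge (bright) top: height cloud
reg=np.zeros(im.shape[:2],bool);reg[175:280,195:310]=1
z=P[...,2]
for lo,hi in ((140,160),(160,200),(200,235),(52,68)):
    s=reg&(z>lo)&(z<hi);p=P[s];print(lo,hi,s.sum(),np.median(p,0),p.min(0),p.max(0),cv2.minAreaRect(p[:,:2].astype(np.float32)))
# bar end dark region
cv2.imwrite('pics/barz.png',cv2.resize(im[200:270,190:320][:,:,::-1],None,fx=6,fy=6,interpolation=cv2.INTER_NEAREST))
E
```

```text
rack ((546.537109375, -306.55426025390625), (150.07615661621094, 260.3968811035156), 15.350286483764648) [[ 439.7 -200.9]
 [ 508.6 -452. ]
 [ 653.4 -412.2]
 [ 584.4 -161.1]]
rack scene ((543.8606567382812, -300.1664733886719), (160.6447296142578, 263.8885192871094), 15.584230422973633)
140 160 1060 [555.4 131.1 149.8] [478.4  85.9 140.1] [678.5 179.3 160. ] ((578.5531005859375, 133.06866455078125), (51.77679443359375, 196.81201171875), 75.83883666992188)
160 200 1056 [575.5 131.5 173.7] [500.2  80.1 161.7] [651.4 185.6 199.8] ((575.8004760742188, 132.1752471923828), (113.22959899902344, 106.65699768066406), 29.62318992614746)
200 235 107 [636.2 130.2 220. ] [626.7 118.4 200.4] [651.2 142.7 228.9] ((638.0099487304688, 130.53721618652344), (24.411256790161133, 23.581480026245117), 37.923770904541016)
52 68 2170 [540.8  94.9  60.3] [461. -23.  52.] [691.9 225.1  68. ] ((568.2879638671875, 90.87950134277344), (230.28106689453125, 201.40069580078125), 76.43694305419922)
```

View pics/barz.png

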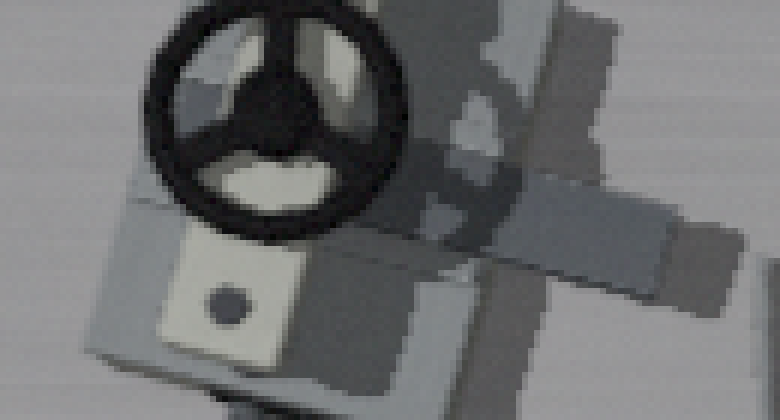

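View pics/m_top.png

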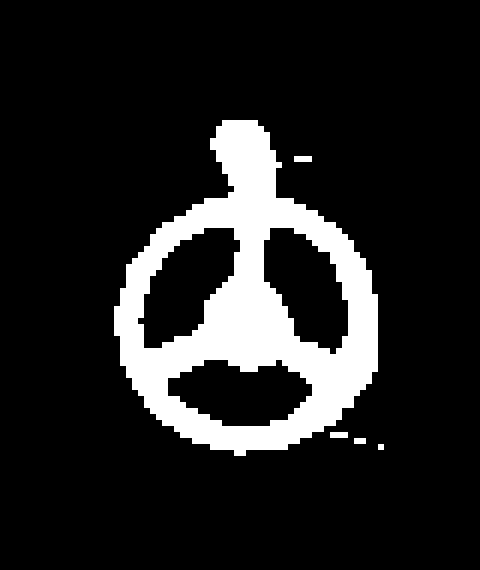

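View pics/m_scene.png

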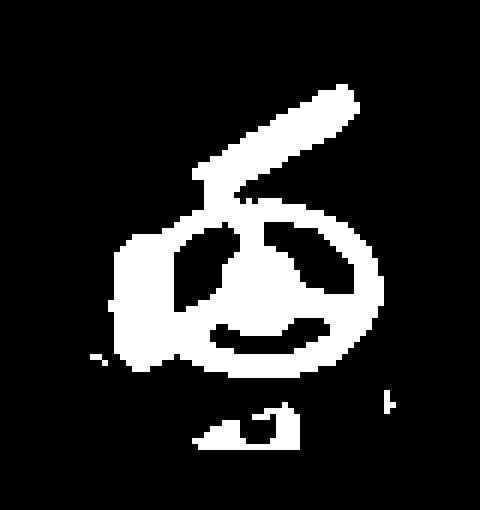

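```bash
python3 - <<'E'
from h import *
np.set_printoptions(precision=1,suppress=True)
f=load('top');P=cloud(f);g=load('scene')
# ring outer contour: fit circle excluding knob
def blob(F,u0,u1,v0,v1):
    m=cv2.inRange(F['img'],(0,0,0),(45,45,45)); mm=np.zeros_like(m); mm[v0:v1,u0:u1]=m[v0:v1,u0:u1]
    cs,_=cv2.findContours(mm,0,1); return max(cs,key=cv2.contourArea)[:,0]
c=blob(f,205,265,175,250)
for z in (170,175,180):
    p=np.array([ray(f,u,v,z)[:2] for u,v in c]); s=p[:,0]<615
    q=p[s];A=np.c_[2*q,np.ones(len(q))];x=np.linalg.lstsq(A,(q**2).sum(1),rcond=None)[0]
    print('wheel top',z,x[:2],np.sqrt(x[2]+x[0]**2+x[1]**2))
# knob top: depth band
z=P[...,2];reg=np.zeros(z.shape,bool);reg[175:210,220:255]=1
s=reg&(z>212)
p=P[s];print(len(p),p.mean(0),np.median(p[:,2]),p.min(0),p.max(0))
# wheel rim z by ring pts
s=np.zeros(z.shape,bool)
m=cv2.inRange(f['img'],(0,0,0),(45,45,45))>0
r=np.hypot(P[...,0]-576,P[...,1]-132)
for a,b in((44,54),(0,12)):
    k=m&(r<b)&(r>a)&(z>150)&(z<200);print(a,b,k.sum(),np.median(z[k]))
# scene knob: dark mask left edge
print('table z',np.median(z[330:340,20:200]))
# bar end
b=[(298.5,0)]
st=robot.get_state();print(st['position'])
E
```

```text
wheel top 170 [577.5 130.4] 51.006472933581755
wheel top 175 [576.5 129.8] 50.83304182353575
wheel top 180 [575.5 129.3] 50.667974855582635
92 [637.4 130.3 221.2] 221.29199518859866 [626.7 118.4 214.4] [651.2 142.7 228.9]
44 54 417 173.58673759762928
0 12 82 179.83877293089836
table z nan
[ 210.5 -507.9  404. ]
```

{"fn": "jog_arm", "kwargs": {
  "plan": [
    [[0,0,-0.06,0,0,10,0],[0.03,-0.02,-0.08,0,0,20,0],[0.639,-0.426,-0.08,0,0,22.5,0],[0.639,-0.426,-0.08,0,0,22.5,0],[0.639,-0.426,-0.08,0,0,22.5,0],[0.639,-0.426,-0.08,0,0,22.5,0],[0.639,-0.426,-0.08,0,0,22.5,0],[0.639,-0.426,-0.08,0,0,22.5,0],[0.639,-0.426,-0.08,0,0,22.5,0],[0.639,-0.426,-0.08,0,0,22.5,0]]
  ],
  "grip_force": 25
}}

```text
t: 1.35
position: [509.5, -60.6, 484.4]
ee_rot: [-0.001, 1.0, 0.0, -0.0]
contact_force: [1.0, -1.2, 0.3]
grip_width: 93.2
```

{"fn": "jog_arm", "kwargs": {
  "plan": [
    [[0.128,-0.191,0,0,0,0,0],[0.128,-0.191,0,0,0,0,0],[0.128,-0.191,0,0,0,0,0],[0.128,-0.191,0,0,0,0,0],[0.128,-0.191,0.04,0,0,0,0],[0.128,-0.191,0.05,0,0,0,0],[0.128,-0.191,0.05,0,0,0,0]]
  ]
}}

```text
t: 2.22
position: [637.2, 130.0, 433.9]
ee_rot: [-0.001, 1.0, -0.0, -0.001]
contact_force: [0.1, -0.6, 0.5]
grip_width: 93.3
```

```bash
python3 - <<'E'
from h import *
f=grab('top','top1.png');g=grab('scene','scene1.png')
a=cv2.resize(f['img'][140:290,180:330],None,fx=4,fy=4);b=cv2.resize(g['img'][150:300,260:410],None,fx=4,fy=4)
cv2.imwrite('pics/c1.png',cv2.resize(np.hstack([a,b]),(800,400))[:,:,::-1])
print(robot.get_state())
E
```

```text
{'t': 2.325, 'joint_pos': array([2.92891396e-02, 4.25435479e-01, 1.21954679e+00, 1.45737915e-03,
       1.49526038e+00, 1.60081025e+00]), 'dq': array([-0.00081543, -0.0104285 , -0.01058172,  0.00173696, -0.004166  ,
        0.00036807]), 'effort': array([ 1.86620043e-01, -5.31593657e+01, -2.90411192e+01,  3.38300946e-02,
       -6.49489020e-02, -1.06104122e-03]), 'position': array([637.53949895, 129.7886598 , 436.10521482]), 'ee_rot': array([-7.46341062e-04,  9.99999421e-01, -4.16889647e-04,  6.53160558e-04]), 'contact_force': array([0.05837825, 0.30801539, 0.08053739]), 'moment': array([ 0.03973591, -0.01006291,  0.01695966]), 'grip_width': 92.941662565223}
```

View pics/c1.png

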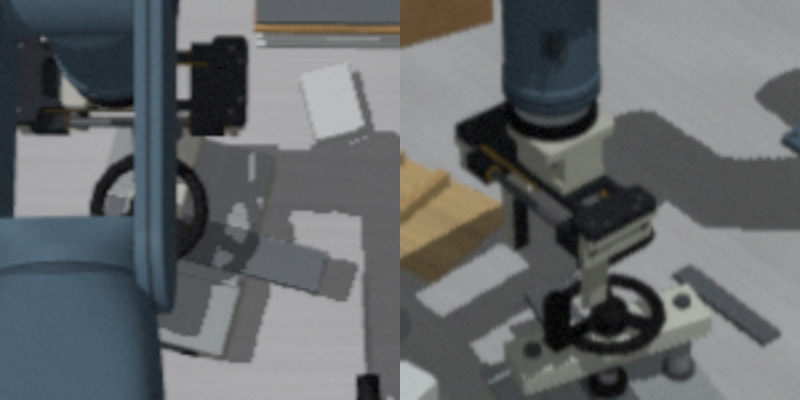

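{"fn": "jog_arm", "kwargs": {
  "plan": [
    [[0,0,0.03,0,0,0,0],[0,0,0.06,0,0,0,0],[0,0,0.068,0,0,0,0],[0,0,0.068,0,0,0,80],[0,0,0.068,0,0,0,130],[0,0,0.068,0,0,0,180],[0,0,0.068,0,0,0,255],[0,0,0.068,0,0,0,255],[0,0,0.068,0,0,0,255]]
  ],
  "grip_force": 25
}}

```text
t: 3.45
position: [637.6, 129.9, 368.1]
ee_rot: [-0.001, 1.0, -0.0, 0.001]
contact_force: [0.2, 0.1, -0.5]
grip_width: 37.7
```

```bash
python3 - <<'E'
from h import *
g=grab('scene','scene2.png')
b=cv2.resize(g['img'][180:300,270:400],None,fx=5,fy=5)
cv2.imwrite('pics/c2.png',b[:,:,::-1])
s=robot.get_state();print(s['position'],s['contact_force'],s['grip_width'])
E
```

```text
[637.63162429 129.92931768 368.10239607] [-0.76525904  0.07747929 -0.04083807] 33.67755928606594
```

View pics/c2.png

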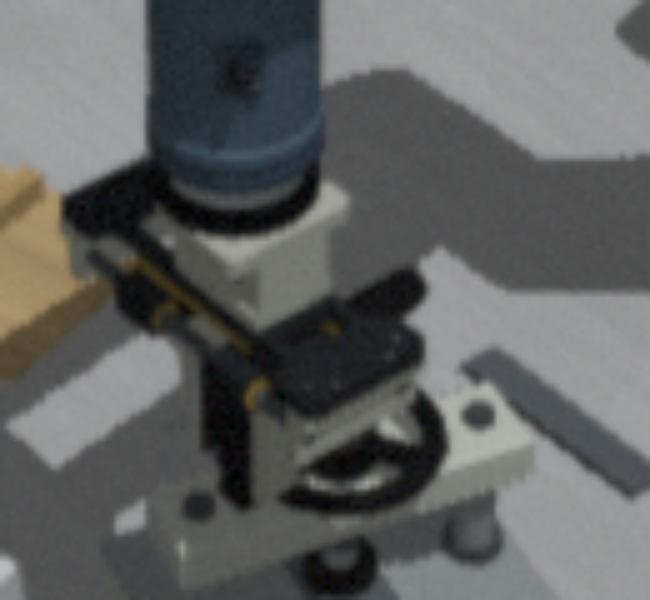

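Fingers straddle the knob at (245,470 in the crop), still closing at 34 mm. Let them finish.

{"fn": "jog_arm", "kwargs": {
  "plan": [
    [[0,0,0,0,0,0,255],[0,0,0,0,0,0,255],[0,0,0,0,0,0,255],[0,0,0,0,0,0,255]]
  ],
  "grip_force": 25
}}

```text
t: 4.0
position: [637.6, 130.8, 368.1]
ee_rot: [-0.002, 1.0, -0.0, 0.001]
contact_force: [0.6, 5.4, 0.2]
grip_width: 24.7
```

{"fn": "jog_arm", "kwargs": {
  "plan": [
    [[-0.0002,-0.0047,0,0,0,0,255],[-0.0007,-0.0094,0,0,0,0,255],[-0.0016,-0.014,-0.0001,0,0,0,255],[-0.0029,-0.0185,-0.0002,0,0,0,255],[-0.0046,-0.023,-0.0003,0,0,0,255],[-0.0065,-0.0272,-0.0003,0,0,0,255],[-0.009,-0.0314,-0.0004,0,0,0,255],[-0.0115,-0.0353,-0.0004,0,0,0,255]]
  ]
}}

```text
t: 5.0
position: [628.0, 164.7, 368.6]
ee_rot: [-0.0, 1.0, -0.001, 0.004]
contact_force: [8.7, -2.9, -3.9]
grip_width: 24.7
```

```bash
cat > arc.py <<'E'
import sys; from h import *
cx,cy,step,n,r=map(float,sys.argv[1:6])
s=robot.get_state(); p=s['position'];F=s['contact_force']
th=np.arctan2(p[1]-cy,p[0]-cx); u=np.array([np.cos(th),np.sin(th)]);t=np.array([-u[1],u[0]])
print('th',np.degrees(th).round(1),'r',np.hypot(p[1]-cy,p[0]-cx).round(1),'pos',p.round(1),'Frad',(F[:2]@u).round(1),'Ftan',(F[:2]@t).round(1),'Fz',F[2].round(1),'grip',s['grip_width'].round(1))
q=s['ee_rot'];M=R.from_quat([q[1],q[2],q[3],q[0]])
for i in range(1,int(n)+1):
    a=th+np.radians(step*i); w=np.array([cx+r*np.cos(a)-p[0],cy+r*np.sin(a)-p[1],4*step*i/360])
    d=M.inv().apply(w)/1000
    print('[%.4f, %.4f, %.4f, 0, 0, 0, 255],'%tuple(d),end=' ')
E
python3 arc.py 577.4 130.3 9 10 60.3
```

```text
Traceback (most recent call last):
  File "arc.py", line 5, in <module>
    print('th',np.degrees(th).round(1),'r',np.hypot(p[1]-cy,p[0]-cx).round(1),'pos',p.round(1),'Frad',(F[:2]@u).round(1),'Ftan',(F[:2]@t).round(1),'Fz',F[2].round(1),'grip',s['grip_width'].round(1))
                                                                                                                                                                             ^^^^^^^^^^^^^^^^^^^^^
AttributeError: 'float' object has no attribute 'round'
```

```bash
sed -i "s/s\['grip_width'\].round(1)/s['grip_width']/" arc.py
python3 arc.py 577.4 130.3 9 10 60.3
```

```text
th 34.2 r 61.1 pos [628.  164.7 368.6] Frad 5.5 Ftan -7.3 Fz -3.9 grip 24.686817492226304
[-0.0066, -0.0069, -0.0001, 0, 0, 0, 255], [-0.0136, -0.0133, -0.0003, 0, 0, 0, 255], [-0.0215, -0.0184, -0.0005, 0, 0, 0, 255], [-0.0302, -0.0223, -0.0006, 0, 0, 0, 255], [-0.0393, -0.0248, -0.0008, 0, 0, 0, 255], [-0.0487, -0.0258, -0.0009, 0, 0, 0, 255], [-0.0582, -0.0254, -0.0011, 0, 0, 0, 255], [-0.0674, -0.0234, -0.0013, 0, 0, 0, 255], [-0.0763, -0.0201, -0.0014, 0, 0, 0, 255], [-0.0845, -0.0154, -0.0016, 0, 0, 0, 255],
```

{"fn": "jog_arm", "kwargs": {
  "plan": [
    [[-0.0066,-0.0069,0,0,0,0,255],[-0.0136,-0.0133,-0.0001,0,0,0,255],[-0.0215,-0.0184,-0.0002,0,0,0,255],[-0.0302,-0.0223,-0.0003,0,0,0,255],[-0.0393,-0.0248,-0.0004,0,0,0,255],[-0.0487,-0.0258,-0.0005,0,0,0,255],[-0.0582,-0.0254,-0.0006,0,0,0,255],[-0.0674,-0.0234,-0.0008,0,0,0,255],[-0.0763,-0.0201,-0.001,0,0,0,255],[-0.0845,-0.0154,-0.001,0,0,0,255]]
  ]
}}

```text
t: 6.25
position: [543.2, 182.6, 369.5]
ee_rot: [-0.003, 1.0, -0.0, 0.004]
contact_force: [0.4, 12.2, 1.3]
grip_width: 24.2
```

```bash
python3 arc.py 577.4 130.3 9 10 60.3
```

```text
th 123.2 r 62.5 pos [543.2 182.6 369.5] Frad 10.0 Ftan -7.0 Fz 1.3 grip 24.16268684179812
[-0.0063, 0.0076, -0.0002, 0, 0, 0, 255], [-0.0128, 0.0145, -0.0004, 0, 0, 0, 255], [-0.0181, 0.0223, -0.0006, 0, 0, 0, 255], [-0.0222, 0.0309, -0.0008, 0, 0, 0, 255], [-0.0248, 0.0399, -0.0010, 0, 0, 0, 255], [-0.0260, 0.0493, -0.0011, 0, 0, 0, 255], [-0.0257, 0.0588, -0.0013, 0, 0, 0, 255], [-0.0240, 0.0681, -0.0014, 0, 0, 0, 255], [-0.0208, 0.0770, -0.0015, 0, 0, 0, 255], [-0.0162, 0.0853, -0.0017, 0, 0, 0, 255],
```

```bash
python3 arc.py 577 132.6 9 10 60
```

```text
th 124.0 r 60.3 pos [543.2 182.6 369.5] Frad 9.9 Ftan -7.1 Fz 1.3 grip 24.16268684179812
[-0.0072, 0.0062, -0.0002, 0, 0, 0, 255], [-0.0135, 0.0131, -0.0004, 0, 0, 0, 255], [-0.0187, 0.0210, -0.0006, 0, 0, 0, 255], [-0.0226, 0.0295, -0.0008, 0, 0, 0, 255], [-0.0251, 0.0386, -0.0010, 0, 0, 0, 255], [-0.0262, 0.0480, -0.0011, 0, 0, 0, 255], [-0.0257, 0.0574, -0.0013, 0, 0, 0, 255], [-0.0238, 0.0666, -0.0014, 0, 0, 0, 255], [-0.0205, 0.0754, -0.0015, 0, 0, 0, 255], [-0.0159, 0.0836, -0.0016, 0, 0, 0, 255],
```

{"fn": "jog_arm", "kwargs": {
  "plan": [
    [[-0.0072,0.0062,-0.0001,0,0,0,255],[-0.0135,0.0131,-0.0003,0,0,0,255],[-0.0187,0.021,-0.0004,0,0,0,255],[-0.0226,0.0295,-0.0005,0,0,0,255],[-0.0251,0.0386,-0.0006,0,0,0,255],[-0.0262,0.048,-0.0008,0,0,0,255],[-0.0257,0.0574,-0.0009,0,0,0,255],[-0.0238,0.0666,-0.001,0,0,0,255],[-0.0205,0.0754,-0.0011,0,0,0,255],[-0.0159,0.0836,-0.0012,0,0,0,255]]
  ]
}}

```text
t: 7.5
position: [526.5, 99.8, 370.3]
ee_rot: [-0.004, 1.0, -0.0, 0.003]
contact_force: [-3.2, 6.2, 3.4]
grip_width: 24.5
```

```bash
python3 arc.py 577 132.6 9 10 60
```

```text
th -147.0 r 60.2 pos [526.5  99.8 370.3] Frad -0.6 Ftan -6.9 Fz 3.4 grip 24.47674234465107
[0.0059, 0.0073, -0.0001, 0, 0, 0, 255], [0.0128, 0.0138, -0.0002, 0, 0, 0, 255], [0.0205, 0.0191, -0.0003, 0, 0, 0, 255], [0.0290, 0.0232, -0.0004, 0, 0, 0, 255], [0.0381, 0.0259, -0.0005, 0, 0, 0, 255], [0.0474, 0.0271, -0.0005, 0, 0, 0, 255], [0.0568, 0.0268, -0.0005, 0, 0, 0, 255], [0.0661, 0.0251, -0.0006, 0, 0, 0, 255], [0.0749, 0.0220, -0.0006, 0, 0, 0, 255], [0.0832, 0.0175, -0.0006, 0, 0, 0, 255],
```

{"fn": "jog_arm", "kwargs": {
  "plan": [
    [[0.0059,0.0073,-0.0001,0,0,0,255],[0.0128,0.0138,-0.0003,0,0,0,255],[0.0205,0.0191,-0.0004,0,0,0,255],[0.029,0.0232,-0.0005,0,0,0,255],[0.0381,0.0259,-0.0006,0,0,0,255],[0.0474,0.0271,-0.0007,0,0,0,255],[0.0568,0.0268,-0.0008,0,0,0,255],[0.0661,0.0251,-0.0008,0,0,0,255],[0.0749,0.022,-0.0009,0,0,0,255],[0.0832,0.0175,-0.0009,0,0,0,255]]
  ]
}}

```text
t: 8.75
position: [608.5, 81.6, 371.3]
ee_rot: [-0.003, 1.0, -0.0, 0.001]
contact_force: [-7.4, -1.8, 3.2]
grip_width: 24.3
```

```bash
python3 arc.py 577 132.6 9 10 60
```

```text
th -58.3 r 60.0 pos [608.5  81.6 371.3] Frad -2.3 Ftan -7.3 Fz 3.2 grip 24.287559846469406
[0.0076, -0.0055, -0.0001, 0, 0, 0, 255], [0.0142, -0.0122, -0.0001, 0, 0, 0, 255], [0.0198, -0.0199, -0.0002, 0, 0, 0, 255], [0.0240, -0.0283, -0.0002, 0, 0, 0, 255], [0.0269, -0.0372, -0.0003, 0, 0, 0, 255], [0.0283, -0.0465, -0.0003, 0, 0, 0, 255], [0.0283, -0.0559, -0.0004, 0, 0, 0, 255], [0.0268, -0.0652, -0.0004, 0, 0, 0, 255], [0.0238, -0.0742, -0.0005, 0, 0, 0, 255], [0.0195, -0.0826, -0.0005, 0, 0, 0, 255],
```

{"fn": "jog_arm", "kwargs": {
  "plan": [
    [[0.0076,-0.0055,-0.0001,0,0,0,255],[0.0142,-0.0122,-0.0002,0,0,0,255],[0.0198,-0.0199,-0.0003,0,0,0,255],[0.024,-0.0283,-0.0004,0,0,0,255],[0.0269,-0.0372,-0.0005,0,0,0,255],[0.0283,-0.0465,-0.0006,0,0,0,255],[0.0283,-0.0559,-0.0006,0,0,0,255],[0.0268,-0.0652,-0.0007,0,0,0,255],[0.0238,-0.0742,-0.0008,0,0,0,255],[0.0195,-0.0826,-0.0008,0,0,0,255]]
  ]
}}

```text
t: 10.0
position: [629.5, 162.6, 372.5]
ee_rot: [-0.001, 1.0, -0.001, 0.003]
contact_force: [5.6, -3.9, -4.0]
grip_width: 24.3
```

```bash
python3 arc.py 577 132.6 9 10 60
```

```text
th 29.8 r 60.4 pos [629.5 162.6 372.5] Frad 2.9 Ftan -6.1 Fz -4.0 grip 24.26988108027376
[-0.0057, -0.0076, -0.0001, 0, 0, 0, 255], [-0.0122, -0.0144, -0.0002, 0, 0, 0, 255], [-0.0196, -0.0202, -0.0004, 0, 0, 0, 255], [-0.0279, -0.0247, -0.0005, 0, 0, 0, 255], [-0.0367, -0.0278, -0.0006, 0, 0, 0, 255], [-0.0460, -0.0296, -0.0008, 0, 0, 0, 255], [-0.0554, -0.0298, -0.0009, 0, 0, 0, 255], [-0.0647, -0.0286, -0.0011, 0, 0, 0, 255], [-0.0738, -0.0260, -0.0012, 0, 0, 0, 255], [-0.0823, -0.0220, -0.0014, 0, 0, 0, 255],
```

{"fn": "jog_arm", "kwargs": {
  "plan": [
    [[-0.0057,-0.0076,-0.0001,0,0,0,255],[-0.0122,-0.0144,-0.0002,0,0,0,255],[-0.0196,-0.0202,-0.0003,0,0,0,255],[-0.0279,-0.0247,-0.0004,0,0,0,255],[-0.0367,-0.0278,-0.0005,0,0,0,255],[-0.046,-0.0296,-0.0006,0,0,0,255],[-0.0554,-0.0298,-0.0007,0,0,0,255],[-0.0647,-0.0286,-0.0008,0,0,0,255],[-0.0738,-0.026,-0.0009,0,0,0,255],[-0.0823,-0.022,-0.001,0,0,0,255]]
  ]
}}

```text
t: 11.25
position: [547.7, 185.9, 373.4]
ee_rot: [-0.002, 1.0, -0.001, 0.004]
contact_force: [4.6, 6.5, -2.7]
grip_width: 24.7
```

```bash
python3 arc.py 577 132.6 9 10 60
```

```text
th 118.8 r 60.8 pos [547.7 185.9 373.4] Frad 3.5 Ftan -7.1 Fz -2.7 grip 24.650510939896837
[-0.0075, 0.0059, -0.0002, 0, 0, 0, 255], [-0.0144, 0.0123, -0.0004, 0, 0, 0, 255], [-0.0203, 0.0196, -0.0006, 0, 0, 0, 255], [-0.0249, 0.0278, -0.0007, 0, 0, 0, 255], [-0.0282, 0.0366, -0.0009, 0, 0, 0, 255], [-0.0301, 0.0458, -0.0011, 0, 0, 0, 255], [-0.0305, 0.0552, -0.0012, 0, 0, 0, 255], [-0.0295, 0.0646, -0.0013, 0, 0, 0, 255], [-0.0270, 0.0737, -0.0015, 0, 0, 0, 255], [-0.0231, 0.0822, -0.0016, 0, 0, 0, 255],
```

{"fn": "jog_arm", "kwargs": {
  "plan": [
    [[-0.0075,0.0059,-0.0001,0,0,0,255],[-0.0144,0.0123,-0.0003,0,0,0,255],[-0.0203,0.0196,-0.0004,0,0,0,255],[-0.0249,0.0278,-0.0006,0,0,0,255],[-0.0282,0.0366,-0.0007,0,0,0,255],[-0.0301,0.0458,-0.0008,0,0,0,255],[-0.0305,0.0552,-0.0009,0,0,0,255],[-0.0295,0.0646,-0.0011,0,0,0,255],[-0.027,0.0737,-0.0012,0,0,0,255],[-0.0231,0.0822,-0.0013,0,0,0,255]]
  ]
}}

```text
t: 12.5
position: [523.8, 104.4, 374.3]
ee_rot: [-0.003, 1.0, -0.001, 0.003]
contact_force: [-1.1, 8.5, 1.5]
grip_width: 24.7
```

```bash
python3 arc.py 577 132.6 9 10 60
```

```text
th -152.1 r 60.2 pos [523.8 104.4 374.3] Frad -3.0 Ftan -8.0 Fz 1.5 grip 24.69694769421671
[0.0052, 0.0078, -0.0001, 0, 0, 0, 255], [0.0115, 0.0149, -0.0002, 0, 0, 0, 255], [0.0187, 0.0209, -0.0003, 0, 0, 0, 255], [0.0268, 0.0257, -0.0004, 0, 0, 0, 255], [0.0356, 0.0291, -0.0005, 0, 0, 0, 255], [0.0448, 0.0312, -0.0005, 0, 0, 0, 255], [0.0542, 0.0318, -0.0005, 0, 0, 0, 255], [0.0636, 0.0309, -0.0006, 0, 0, 0, 255], [0.0727, 0.0285, -0.0006, 0, 0, 0, 255], [0.0813, 0.0248, -0.0006, 0, 0, 0, 255],
```

{"fn": "jog_arm", "kwargs": {
  "plan": [
    [[0.0052,0.0078,-0.0001,0,0,0,255],[0.0115,0.0149,-0.0002,0,0,0,255],[0.0187,0.0209,-0.0003,0,0,0,255],[0.0268,0.0257,-0.0004,0,0,0,255],[0.0356,0.0291,-0.0005,0,0,0,255],[0.0448,0.0312,-0.0006,0,0,0,255],[0.0542,0.0318,-0.0006,0,0,0,255],[0.0636,0.0309,-0.0007,0,0,0,255],[0.0727,0.0285,-0.0008,0,0,0,255],[0.0813,0.0248,-0.0008,0,0,0,255]]
  ]
}}

```text
t: 13.75
position: [605.5, 79.9, 375.0]
ee_rot: [-0.004, 1.0, -0.001, 0.003]
contact_force: [-2.3, 3.3, -1.1]
grip_width: 24.9
```

```bash
python3 arc.py 577 132.6 9 10 60
```

```text
th -61.6 r 59.9 pos [605.5  79.9 375. ] Frad -3.9 Ftan -0.4 Fz -1.1 grip 24.900126209786034
[0.0080, -0.0050, -0.0000, 0, 0, 0, 255], [0.0150, -0.0113, -0.0000, 0, 0, 0, 255], [0.0209, -0.0186, -0.0000, 0, 0, 0, 255], [0.0256, -0.0268, -0.0001, 0, 0, 0, 255], [0.0290, -0.0356, -0.0001, 0, 0, 0, 255], [0.0310, -0.0448, -0.0001, 0, 0, 0, 255], [0.0315, -0.0542, -0.0001, 0, 0, 0, 255], [0.0305, -0.0635, -0.0002, 0, 0, 0, 255], [0.0280, -0.0726, -0.0002, 0, 0, 0, 255], [0.0242, -0.0812, -0.0003, 0, 0, 0, 255],
```

Drag fell from about 7 N to 0.4 N. I'll go another 36° for clearance and check that it stays low.

{"fn": "jog_arm", "kwargs": {
  "plan": [
    [[0.008,-0.005,0,0,0,0,255],[0.015,-0.0113,-0.0001,0,0,0,255],[0.0209,-0.0186,-0.0002,0,0,0,255],[0.0256,-0.0268,-0.0003,0,0,0,255]]
  ]
}}

```text
t: 14.25
position: [631.3, 107.0, 375.4]
ee_rot: [-0.003, 1.0, -0.001, 0.003]
contact_force: [-4.1, 1.9, -1.7]
grip_width: 24.3
```

```bash
python3 arc.py 577 132.6 9 1 60
```

```text
th -25.2 r 60.1 pos [631.3 107.  375.4] Frad -4.6 Ftan -0.0 Fz -1.7 grip 24.27304345097703
[0.0033, -0.0088, -0.0000, 0, 0, 0, 255],
```

{"fn": "jog_arm", "kwargs": {
  "plan": [
    [[0,0,0,0,0,0,120],[0,0,0,0,0,0,60],[0,0,0,0,0,0,0],[0,0,0,0,0,0,0],[0,0,0,0,0,0,0],[0,0,-0.04,0,0,0,0],[0,0,-0.09,0,0,0,0],[0,0,-0.1,0,0,0,0]]
  ]
}}

```text
t: 15.25
position: [631.1, 106.4, 479.9]
ee_rot: [-0.003, 1.0, -0.001, 0.006]
contact_force: [0.6, 0.4, 0.0]
grip_width: 92.5
```

```bash
python3 - <<'E'
from h import *
np.set_printoptions(precision=1,suppress=True)
f=grab('top','top3.png');g=grab('scene','scene3.png')
F=np.load('last_top.npz')
for u,v in ((303.8,234.7),(299.5,249.7),(277.5,228.3),(269.2,242)): print(ray(f,u,v,72)[:2])
a=cv2.resize(f['img'][160:290,200:330],None,fx=3,fy=3);b=cv2.resize(g['img'][220:350,270:400],None,fx=3,fy=3)
cv2.imwrite('pics/c3.png',np.hstack([a,b])[:,:,::-1])
s=robot.get_state();print(s['position'],s['contact_force'],s['grip_width'],s['ee_rot'])
E
```

```text
[557.1 -30.1]
[518.6 -19.5]
[573.1  36.6]
[537.8  57. ]
[630.8 106.4 476.8] [-0.3 -0.6 -1. ] 92.84370955182345 [-0.  1. -0.  0.]
```

View pics/c3.png

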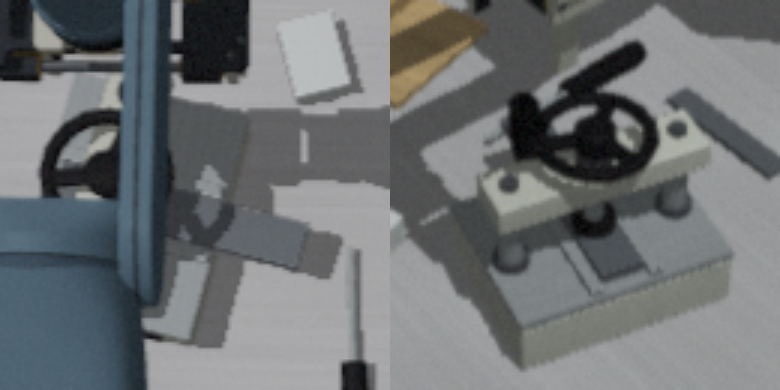

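{"fn": "jog_arm", "kwargs": {
  "plan": [
    [[-0.041,0.043,0,0,0,-10,0],[-0.082,0.0864,0,0,0,-20,0],[-0.082,0.0864,0,0,0,-30,0],[-0.082,0.0864,0,0,0,-40,0],[-0.082,0.0864,0.02,0,0,-50,0],[-0.082,0.0864,0.05,0,0,-60,0],[-0.082,0.0864,0.08,0,0,-70,0],[-0.082,0.0864,0.1,0,0,-76,0],[-0.082,0.0864,0.1,0,0,-76,0],[-0.082,0.0864,0.1,0,0,-76,0]]
  ]
}}

```text
t: 16.6
position: [549.6, 20.7, 375.4]
ee_rot: [-0.0, 0.789, 0.614, 0.005]
contact_force: [0.1, 0.3, 0.6]
grip_width: 93.2
```

```bash
python3 - <<'E'
from h import *
np.set_printoptions(precision=2,suppress=True)
s=robot.get_state();q=s['ee_rot'];M=R.from_quat([q[1],q[2],q[3],q[0]]);print(s['position'],M.as_matrix(),M.inv().apply(np.array([548.9,20,233])-s['position']),s['joint_pos'])
E
```

```text
[549.56  20.7  375.45] [[ 0.25  0.97  0.01]
 [ 0.97 -0.25  0.01]
 [ 0.01  0.01 -1.  ]] [ -2.02  -1.27 142.43] [-0.17  0.28  1.58  0.01  1.27  0.08]
```

{"fn": "jog_arm", "kwargs": {
  "plan": [
    [[-0.001,-0.001,0.05,0,0,0,0],[-0.002,-0.001,0.1,0,0,0,0],[-0.002,-0.001,0.13,0,0,0,0],[-0.002,-0.001,0.142,0,0,0,0],[-0.002,-0.001,0.142,0,0,0,60],[-0.002,-0.001,0.142,0,0,0,60]]
  ],
  "grip_force": 20
}}

```text
t: 17.35
position: [550.0, 19.8, 235.1]
ee_rot: [0.001, 0.789, 0.614, 0.006]
contact_force: [0.4, 0.0, 0.4]
grip_width: 77.7
```

```bash
python3 - <<'E'
from h import *
f=grab('top','top4.png');g=grab('scene','scene4.png')
a=cv2.resize(f['img'][170:300,200:330],None,fx=3,fy=3);b=cv2.resize(g['img'][190:320,270:400],None,fx=3,fy=3)
cv2.imwrite('pics/c4.png',np.hstack([a,b])[:,:,::-1])
s=robot.get_state();print(s['position'],s['contact_force'],s['grip_width'],s['ee_rot'])
E
```

```text
[549.80630835  19.88101775 234.97138783] [ 0.0846757  -0.42693859  0.81625379] 72.24300743812141 [7.65700165e-04 7.89025029e-01 6.14331246e-01 6.00312937e-03]
```

View pics/c4.png

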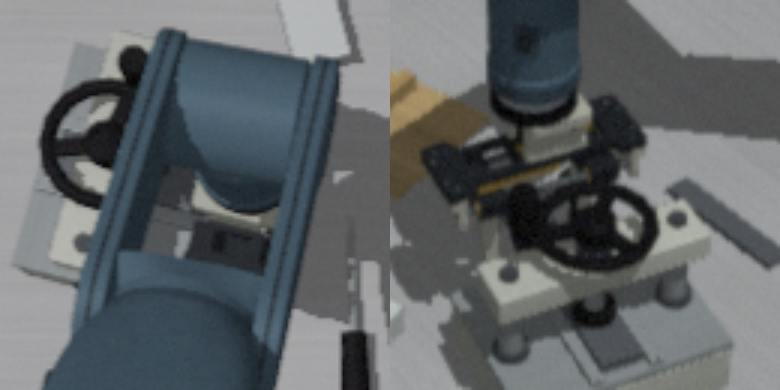

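{"fn": "jog_arm", "kwargs": {
  "plan": [
    [[0,0,0.001,0,0,0,100],[0,0,0.001,0,0,0,140],[0,0,0.001,0,0,0,255],[0,0,0.001,0,0,0,255],[0,0,0.001,0,0,0,255],[0,0,0.001,0,0,0,255],[0,0,0.001,0,0,0,255],[0,0,0.001,0,0,0,255]]
  ],
  "grip_force": 20
}}

```text
t: 18.45
position: [549.4, 20.0, 233.8]
ee_rot: [0.0, 0.789, 0.614, 0.005]
contact_force: [-3.9, -0.1, 2.9]
grip_width: 39.9
```

{"fn": "jog_arm", "kwargs": {
  "plan": [
    [[-0.004,0,0,0,0,0,255],[-0.01,0,0,0,0,0,255],[-0.016,0,0,0,0,0,255],[-0.022,0,0,0,0,0,255],[-0.026,0,0,0,0,0,255],[-0.026,0,0,0,0,0,255]]
  ]
}}

```text
t: 19.2
position: [543.2, -6.1, 233.7]
ee_rot: [0.001, 0.789, 0.614, 0.005]
contact_force: [-2.2, -0.6, 0.6]
grip_width: 39.9
```

{"fn": "jog_arm", "kwargs": {
  "plan": [
    [[0,0,0,0,0,0,80],[0,0,0,0,0,0,80],[0,0,0,0,0,0,80],[0.018,0,0,0,0,0,80],[0.036,0,0,0,0,0,80],[0.036,0,0,0,0,0,255],[0.036,0,0,0,0,0,255],[0.036,0,0,0,0,0,255],[0.036,0,0,0,0,0,255],[0.036,0,0,0,0,0,255]]
  ],
  "grip_force": 45
}}

```text
t: 20.45
position: [551.5, 28.7, 233.8]
ee_rot: [0.0, 0.789, 0.614, 0.005]
contact_force: [-3.3, 1.2, 1.6]
grip_width: 39.4
```

```bash
python3 - <<'E'
from h import *
f=grab('top','top5.png');g=grab('scene','scene5.png')
a=cv2.resize(f['img'][170:300,200:330],None,fx=3,fy=3);b=cv2.resize(g['img'][190:320,270:400],None,fx=3,fy=3)
cv2.imwrite('pics/c5.png',np.hstack([a,b])[:,:,::-1])
s=robot.get_state();print(s['position'],s['contact_force'],s['grip_width'],s['ee_rot'],s['t'])
E
```

```text
[551.55592354  28.69890803 233.8036937 ] [-3.4132554   1.54269421  0.88065195] 39.45063500829926 [4.10891103e-04 7.89187241e-01 6.14132954e-01 4.90362187e-03] 20.55
```

View pics/c5.png

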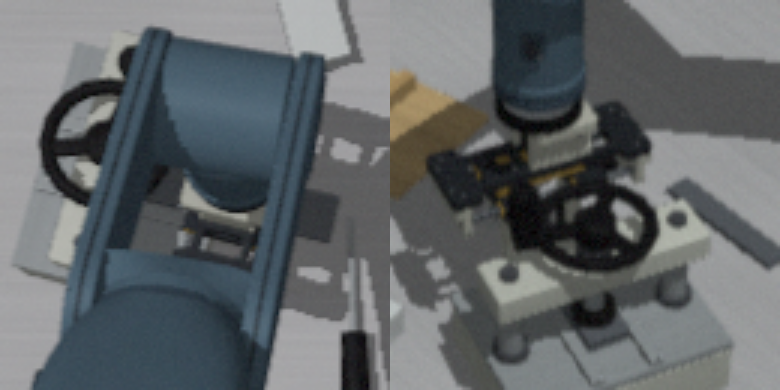

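{"fn": "jog_arm", "kwargs": {
  "plan": [
    [[-0.006,0,0,0,0,0,255],[-0.016,0,0,0,0,0,255],[-0.028,0,0,0,0,0,255],[-0.04,0,0,0,0,0,255],[-0.052,0,0,0,0,0,255],[-0.064,0,0,0,0,0,255],[-0.076,0,0,0,0,0,255],[-0.076,0,0,0,0,0,255]]
  ]
}}

```text
t: 21.55
position: [532.7, -46.0, 233.2]
ee_rot: [0.001, 0.79, 0.614, 0.005]
contact_force: [0.2, -0.3, -1.3]
grip_width: 39.2
```

```bash
python3 - <<'E'
from h import *
f=load('top')
for u,v in ((312.7,235.7),(310,251)): print(ray(f,u,v,72)[:2])
f=grab('top','top6.png');g=grab('scene','scene6.png')
a=cv2.resize(f['img'][170:300,200:330],None,fx=3,fy=3);b=cv2.resize(g['img'][190:320,270:400],None,fx=3,fy=3)
cv2.imwrite('pics/c6.png',np.hstack([a,b])[:,:,::-1])
s=robot.get_state();print(s['position'],s['contact_force'],s['moment'],s['grip_width'],s['ee_rot'],s['t'])
E
```

```text
[554.66406159 -52.61216112]
[515.46209517 -45.98907239]
[532.85578223 -45.26118667 233.25845523] [-0.30973042 -0.38008896  0.5398392 ] [-0.08013158 -0.06093675  0.0184257 ] 39.54381701543065 [4.79773933e-04 7.89339725e-01 6.13937308e-01 4.85286343e-03] 21.65
```

View pics/c6.png

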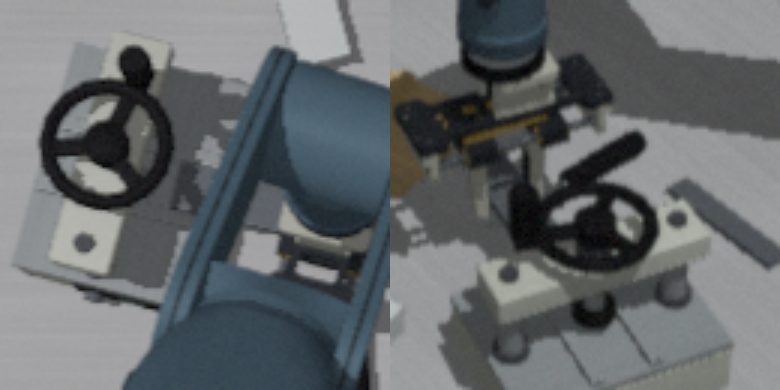

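{"fn": "jog_arm", "kwargs": {
  "plan": [
    [[-0.012,0,-0.002,0,0,0,255],[-0.03,0,-0.01,0,0,0,255],[-0.055,0.006,-0.025,0,0,0,255],[-0.085,0.018,-0.04,0,0,-4,255],[-0.12,0.032,-0.05,0,0,-9,255],[-0.155,0.046,-0.05,0,0,-14,255],[-0.19,0.06,-0.05,0,0,-19,255],[-0.225,0.074,-0.05,0,0,-24,255],[-0.255,0.085,-0.05,0,0,-29.5,255],[-0.274,0.091,-0.05,0,0,-29.5,255]]
  ]
}}

```text
t: 22.9
position: [552.6, -335.9, 282.2]
ee_rot: [0.002, 0.608, 0.794, 0.004]
contact_force: [0.3, 0.9, 0.0]
grip_width: 39.4
```

```bash
python3 - <<'E'
from h import *
f=grab('top','top7.png');g=grab('scene','scene7.png')
a=cv2.resize(f['img'][170:300,330:500],None,fx=3,fy=3);b=cv2.resize(g['img'][110:240,190:280],None,fx=3,fy=3)
cv2.imwrite('pics/c7.png',np.hstack([a,b])[:,:,::-1])
s=robot.get_state();q=s['ee_rot'];M=R.from_quat([q[1],q[2],q[3],q[0]]);print(s['position'],s['contact_force'],s['grip_width'],s['ee_rot'],s['t'],M.inv().apply(np.array([553.9,-333.6,215])-s['position']))
x=M.as_matrix()[:,0];print(x,np.degrees(np.arctan2(x[1],x[0])))
E
```

```text
[ 552.63197734 -335.84762502  282.00100583] [ 0.50122879  1.08496798 -1.39872645] 39.99771521486908 [0.00206504 0.60874852 0.79334878 0.00432342] 23.0 [ 1.70966172  1.1783974  67.01852668]
[-0.25884194  0.96591765  0.00198716] 105.00138857824624
```

View pics/c7.png

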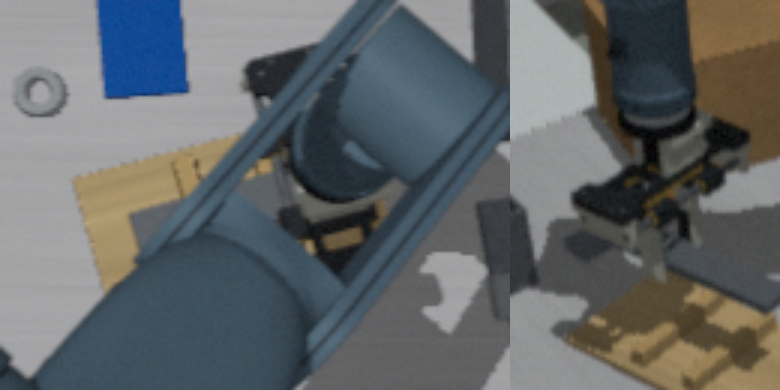

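{"fn": "jog_arm", "kwargs": {
  "plan": [
    [[0.012,0.001,0.01,0,0,0,255],[0.018,0.001,0.03,0,0,0,255],[0.018,0.001,0.05,0,0,0,255],[0.018,0.001,0.064,0,0,0,255],[0.018,0.001,0.068,0,0,0,255],[0.018,0.001,0.068,0,0,0,255]]
  ]
}}

```text
t: 23.75
position: [549.6, -317.5, 214.1]
ee_rot: [0.002, 0.609, 0.793, 0.004]
contact_force: [-0.4, -0.3, -2.5]
grip_width: 39.5
```

```bash
python3 - <<'E'
from h import *
f=grab('top','top8.png');g=grab('scene','scene8.png')
a=cv2.resize(f['img'][190:300,340:480],None,fx=3,fy=3);b=cv2.resize(g['img'][170:280,190:310],None,fx=3,fy=3)
cv2.imwrite('pics/c8.png',np.hstack([a,b])[:,:,::-1])
s=robot.get_state();print(s['position'],s['contact_force'],s['grip_width'],s['ee_rot'],s['t'])
E
```

```text
[ 549.81464556 -317.99085244  214.75249544] [-0.08162049  0.0779187  -1.41729435] 39.412295741226615 [0.00269743 0.60878299 0.7933203  0.00434645] 23.85
```

View pics/c8.png

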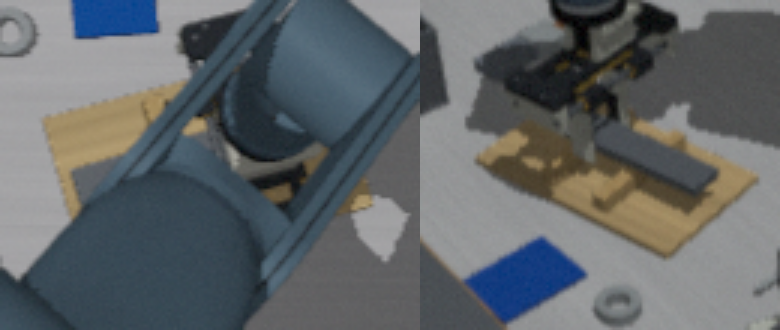

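{"fn": "jog_arm", "kwargs": {
  "plan": [
    [[0,0,0.003,0,0,0,255],[0,0,0.006,0,0,0,255],[0,0,0.008,0,0,0,255],[0,0,0.009,0,0,0,255],[0,0,0.009,0,0,0,255]]
  ]
}}

```text
t: 24.48
position: [549.8, -318.0, 205.6]
ee_rot: [0.003, 0.609, 0.793, 0.004]
contact_force: [0.1, -0.1, -1.9]
grip_width: 39.6
```

{"fn": "jog_arm", "kwargs": {
  "plan": [
    [[0,0,0.001,0,0,0,255],[0,0,0.002,0,0,0,255],[0,0,0.002,0,0,0,255]]
  ]
}}

```text
t: 24.85
position: [549.9, -318.0, 203.9]
ee_rot: [0.003, 0.609, 0.793, 0.004]
contact_force: [-1.3, 0.1, 1.5]
grip_width: 39.4
```

{"fn": "jog_arm", "kwargs": {
  "plan": [
    [[0,0,0,0,0,0,80],[0,0,0,0,0,0,80],[0,0,0,0,0,0,80],[0.008,0,0,0,0,0,80],[0.016,0,0,0,0,0,80],[0.016,0,0,0,0,0,255],[0.016,0,0,0,0,0,255],[0.016,0,0,0,0,0,255],[0.016,0,0,0,0,0,255],[0.016,0,0,0,0,0,255]]
  ],
  "grip_force": 25
}}

```text
t: 26.1
position: [545.9, -302.7, 204.1]
ee_rot: [0.003, 0.609, 0.793, 0.004]
contact_force: [-0.0, -0.3, 1.0]
grip_width: 39.8
```

{"fn": "jog_arm", "kwargs": {
  "plan": [
    [[0,0,0,0,0,0,255],[0,0,-0.001,0,0,0,255],[-0.006,0,-0.002,0,0,0,255],[-0.012,0,-0.002,0,0,0,255],[-0.016,0,-0.002,0,0,0,255],[-0.016,0,-0.001,0,0,0,255],[-0.016,0,0,0,0,0,255],[-0.016,0,0,0,0,0,255]]
  ]
}}

```text
t: 27.1
position: [549.9, -318.1, 204.1]
ee_rot: [0.003, 0.609, 0.793, 0.004]
contact_force: [0.4, -0.6, 0.1]
grip_width: 39.6
```

Release, rise straight up and swing away for a clear look.

{"fn": "jog_arm", "kwargs": {
  "plan": [
    [[0,0,0,0,0,0,80],[0,0,0,0,0,0,60],[0,0,0,0,0,0,40],[0,0,0,0,0,0,40],[0,0,-0.02,0,0,0,40],[0,0,-0.06,0,0,0,40],[0,0,-0.11,0,0,0,40],[0,0,-0.16,0,0,0,40],[-0.05,-0.03,-0.18,0,0,0,40],[-0.1,-0.06,-0.18,0,0,0,40]]
  ]
}}

```text
t: 28.35
position: [516.5, -431.5, 386.9]
ee_rot: [0.006, 0.608, 0.794, 0.004]
contact_force: [0.0, -0.6, 0.5]
grip_width: 78.4
```

{"fn": "jog_arm", "kwargs": {
  "plan": [
    [[-0.06,-0.06,0,0,0,0,40],[-0.11,-0.12,0,0,0,0,40],[-0.14,-0.18,0,0,0,0,40],[-0.14,-0.22,0,0,0,0,40],[-0.14,-0.22,0,0,0,0,40]]
  ]
}}

```text
t: 28.98
position: [336.8, -626.3, 384.1]
ee_rot: [0.005, 0.61, 0.793, 0.003]
contact_force: [1.2, -0.0, -0.1]
grip_width: 78.9
```

```bash
python3 - <<'E'
from h import *
f=grab('top','top9.png');g=grab('scene','scene9.png')
a=cv2.resize(f['img'][150:290,180:480],None,fx=2.6,fy=2.6);b=cv2.resize(g['img'][170:350,170:400],None,fx=3,fy=3)
cv2.imwrite('pics/c9a.png',a[:,:,::-1]);cv2.imwrite('pics/c9b.png',b[:,:,::-1])
s=robot.get_state();print(s['position'],s['contact_force'],s['t'])
E
```

```text
[ 338.78187403 -625.10871902  384.43189123] [-0.49604241  0.16565328  0.37950617] 29.075
```

View pics/c9a.png

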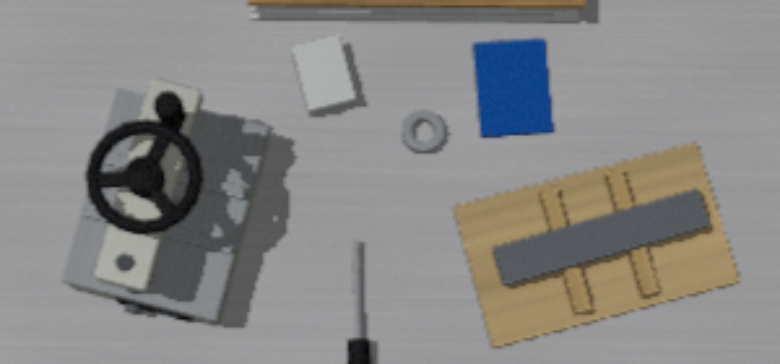

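View pics/c9b.png

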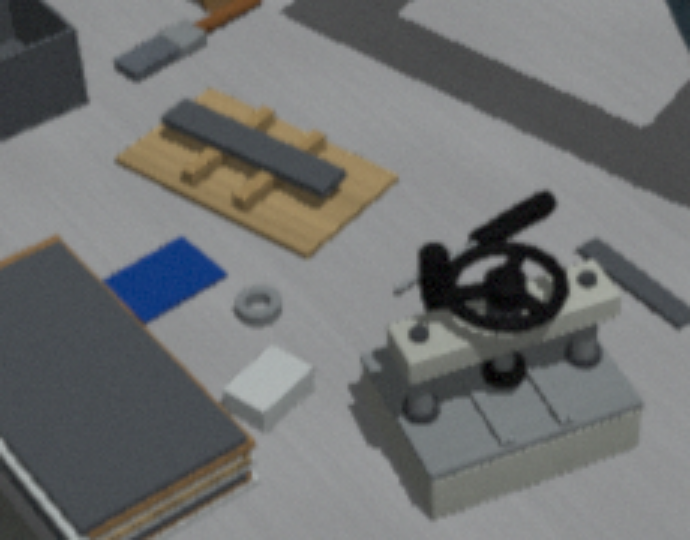

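```bash
python3 - <<'E'
from h import *
np.set_printoptions(precision=1,suppress=True)
f=load('top');P=cloud(f);hsv=cv2.cvtColor(f['img'],cv2.COLOR_RGB2HSV)
m=cv2.inRange(hsv,(0,60,60),(30,255,255))*0
m=cv2.inRange(hsv,(10,60,60),(30,255,255));m[:195]=0;m[290:]=0;m[:,:340]=0;m[:,475:]=0
c=max(cv2.findContours(m,0,1)[0],key=cv2.contourArea);r=cv2.minAreaRect(np.array([ray(f,u,v,10)[:2] for u,v in c[:,0]],np.float32));print('rack',r)
h=cv2.fillPoly(np.zeros_like(m),[c],255)
b=h&~m&cv2.inRange(f['img'],(40,40,40),(110,110,115));b=cv2.morphologyEx(b,cv2.MORPH_OPEN,np.ones((3,3)))
c=max(cv2.findContours(b,0,1)[0],key=cv2.contourArea);q=np.array([ray(f,u,v,42)[:2] for u,v in c[:,0]],np.float32);rb=cv2.minAreaRect(q);print('bar',rb)
a=np.radians(15.35);d=np.array(rb[0])-r[0];print('dx,dy',d@[np.cos(a),np.sin(a)],d@[-np.sin(a),np.cos(a)])
k=cv2.erode(b,np.ones((3,3)))>0;p=P[k];A=np.c_[p[:,:2]-p[:,:2].mean(0),np.ones(len(p))];print('plane',np.round(np.linalg.lstsq(A,p[:,2],rcond=None)[0],3),np.median(p[:,2]))
E
```

```text
rack ((546.3673095703125, -306.49267578125), (150.2097930908203, 260.2660217285156), 15.391606330871582)
bar ((548.558837890625, -306.54205322265625), (41.3309440612793, 215.94522094726562), 16.48876190185547)
dx,dy 2.1002785113693903 -0.6277457169360322
 ** On entry to DLASCL parameter number  4 had an illegal value
 ** On entry to DLASCL parameter number  4 had an illegal valueTraceback (most recent call last):
  File "<stdin>", line 11, in <module>
    x, resids, rank, s = _umath_linalg.lstsq(a, b, rcond,
                         ~~~~~~~~~~~~~~~~~~~^^^^^^^^^^^^^
                                             signature=signature)
                                             ^^^^^^^^^^^^^^^^^^^^
    raise LinAlgError("SVD did not converge in Linear Least Squares")
numpy.linalg.LinAlgError: SVD did not converge in Linear Least Squares
```

```bash
python3 - <<'E'
from h import *
print(robot.finish_job()); print(robot.get_state()['t'])
E
```

```text
the job is handed in; nothing more can be done
None
the job is handed in; nothing more can be done
```

I freed the bar, laid it across both battens of the rack, and handed the job in at about 29 s of the 72 s allowed. The hand-in reports no verdict.

- **Handwheel:** I turned it about 1.9 turns counter-clockwise by the knob. Drag fell from about 7 N to under 1 N, and I went 36° further, at most 0.35 turn past release. I did not measure the pad's height directly. At that turn it should be under about 1.4 mm above where the bar's top face was.
- **Drawing the bar out:** I pulled it endways 27 mm, regripped nearer its middle, then pulled another 77 mm before lifting.
- **Placing it:** I set it down about 16 mm off centre so the fingers would clear a batten, then lifted it slightly and moved it back.
- **Last image check:** The bar's centre is 2 mm across and 1 mm along from the rack's centre, and its length is about 1° off the rack's. The pictures show it lying across both battens. The nearby bystanders look unmoved, and the arm is standing clear.
- **Check that failed:** The depth-plane fit for the bar's tilt stopped on missing depth readings. Flatness therefore rests on the two pictures and the placing height.

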